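# Sweep used caps into the discard bay

## Task

Sweep the three orange caps along the bench with the fingertips, through the open side of the yellow discard bay, until all three lie flat and wholly inside it. Only push them: never pick a cap up, tip it or carry it. Leave the blue cap, the bottle and all the other things on the bench where they are, and finish clear of everything.

Things in the scene. Friction and masses are not known exactly. Their poses are not given: they have to be found in the camera images.
- cap_a: orange ribbed plastic screw cap, 32 mm diameter, 18 mm high, about 20 g (varies), lying flat and loose on the bench; origin at the centre of its underside, z up. One of three alike.
- cap_b: orange ribbed plastic screw cap, 32 mm diameter, 18 mm high, about 20 g (varies), lying flat and loose on the bench; origin at the centre of its underside, z up. One of three alike.
- cap_c: orange ribbed plastic screw cap, 32 mm diameter, 18 mm high, about 20 g (varies), lying flat and loose on the bench; origin at the centre of its underside, z up. One of three alike.
- bay: yellow three-walled bay fixed to the bench; its floor is the bench itself, level, tinted grey, with a red line just inside the open side. Inside 120 mm deep (x) by 150 mm wide (y); walls 6 mm thick, 35 mm high. Origin on the bench at the centre of the inside; x points from the open side (x = -60 mm) to the back wall (inner face x = +60 mm), z up; side walls' inner faces at y = -75 and +75 mm.
- cap_blue: blue screw cap of the same size and shape as the orange ones, lying among them, loose; it stays where it is. Origin at the centre of its underside.
- bottle: small open glass bottle with a blue label, 42 mm diameter, 61 mm high, standing loose; stays. Origin at the centre of its underside.
- pen: black marker pen with a red end, 130 mm long (its x), 13 mm thick, lying loose; stays. Origin at the centre of its underside.
- tube_rack: blue rack with small tubes, 75 x 170 mm, 58 mm high with the tubes, loose; stays. Origin at the centre of its underside, long side along its y.
- tip_box: grey open box of yellow pipette tips, 85 x 120 mm, 58 mm high, loose; stays. Origin at the centre of its underside, long side along its y.
- timer: white bench timer with a green display, 60 x 75 mm, 25 mm high, loose; stays. Origin at the centre of its underside.
Not all that is in view belongs to the job. What is shaped like the cap_c but green or grey is not meant.

How it is judged:
At the end, for the whole second after the job is handed in: All three orange caps lie flat and at rest on the bench inside the bay, wholly past its open side (overhang up to 4 mm allowed); the blue cap, bottle, pen, tube rack, tip box and timer are within 15 mm of where they started and the bottle is upright (x of cap_a in the frame of bay between -0.048 and 0.06 m and y of cap_a in the frame of bay between -0.07 and 0.07 m and height (world z) of each of cap_a, cap_b, cap_c below 0.005 m and angle between each of cap_a, cap_b, cap_c, bottle's own z axis and vertical below 0.15 rad and linear speed of each of cap_a, cap_b, cap_c below 0.01 m/s and x of cap_b in the frame of bay between -0.048 and 0.06 m and y of cap_b in the frame of bay between -0.07 and 0.07 m and x of cap_c in the frame of bay between -0.048 and 0.06 m and y of cap_c in the frame of bay between -0.07 and 0.07 m and distance of each of cap_blue, bottle, pen, tube_rack, tip_box, timer from where it was at the start of the episode below 0.015 m); the robot touches nothing.
It fails at once if an orange cap is lifted, carried or tipped (underside centre more than 10 mm above the bench, or tilted over 0.5 rad) (height (world z) of any of cap_a, cap_b, cap_c above 0.01 m or angle between any of cap_a, cap_b, cap_c's own z axis and vertical above 0.5 rad).
It fails at once if the blue cap is moved by more than 15 mm (distance of cap_blue from where it was at the start of the episode above 0.015 m).
It fails at once if the bottle is moved by more than 15 mm or tipped (distance of bottle from where it was at the start of the episode above 0.015 m or angle between bottle's own z axis and vertical above 0.5 rad).
It fails at once if the pen, tube rack, tip box or timer is moved by more than 15 mm (distance of any of pen, tube_rack, tip_box, timer from where it was at the start of the episode above 0.015 m).
It also fails if it takes over 67 s, if anything falls off the work surface, if the arm or the gripper's body presses on something with over 40 N, if the wrist force passes 120 N, or if a joint passes its speed limit or range.

## Robot

A 6-joint arm with a two-finger parallel gripper is mounted at the origin on the work surface. World frame = base frame: x ahead of the robot, y to its left, z up, the work surface at z = 0. Lengths are in m, angles in rad, forces in N, time in s.
With the tool pointing down it reaches from about 0.35 to 0.975 m from the base axis. Payload 4.9 kg.
Tool frame: the origin (TCP) lies on the centre line of the jaws, within the pads' length; the fingertips stand 8 mm ahead of it and the grasp point (between the pads) lies 11 mm behind it; z points along the fingers, y is the direction in which the jaws open and shut (so a half turn about z gives the same grasp; the last joint's range is limited). The gripper opens to 85 mm and grips with 20 to 120 N. Pads are 22 mm wide; open, the fingers measure 114 mm over their backs; the gripper's body (76 mm by 85 mm) begins 54 mm behind the grasp point. The pads swing forward as they close: fully open they stand 13 mm farther back than shut.
Start: joints at [1.115, 0.053, 1.613, -0, 1.476, -0.119], TCP at [0.207, 0.59, 0.239] pointing down, gripper open.
Joint ranges: [-3.01, 3.01], [-1.01, 2.22], [0.06, 2.58], [-1.02, 4.17], [0.09, 2.62], [-3.14, 3.14]. Speed limits (rad/s): [2.57, 2.57, 3.14, 3.14, 3.14, 3.14].

## Interface

Orientations are given as a rotation vector (axis times angle).
In Python, from station import get_obs, get_image, calibration, finish_job gives the robot as it stands. The module is installed in compiled form; this text tells all that it offers.
- The arm moves only by the shell command python3 -m jog 'ROWS' [FORCE]. ROWS is JSON, a list of rows, each a list of 7 numbers: the shift along the tool's x, y, z in cm, then the turn, a rotation vector about the tool's x, y, z in rad, then the closure in counts, from 0 (fully open) to 255 (shut). In form: [[dx, dy, dz, ax, ay, az, jaw], ...]. A call has 1 to 8 rows; each row is the pose to reach, as a shift and turn from the pose measured when the call began, along the tool's axes at that moment; what a row does not reach only later rows make up. A row lasts 1/12 s, in which the tool goes at most 41.7 mm and 7.16 degrees, less where a joint would pass 70% of its speed; a pose out of reach is approached as far as the arm can. A call with a gripper value outside its range is refused whole. The fingers move at their own pace and stop on an object; FORCE is the grip in N (left out, the last holds). Time passes only in rows, so rows that repeat a pose let the fingers close. It gives the time, the measured TCP pose, the force and the opening at its end, in the units of the state.
- get_obs(): the state, without advancing time (a new reading comes with each control period).
- get_image(name): name is "scene" or "top" or "wrist"; returns the picture (384x512x3 uint8, red, green, blue); there is no depth.
- calibration(name): a dict with "vfov" (degrees; the focal length in pixels is half the picture's height over the tangent of half this angle, whatever the lens; pixels are square), "cx", "cy" (the principal point, pixels), "R" (3x3) and "t" (3): a world point X has camera coordinates R X + t. Camera axes: x right, y down, z forward; pixel columns grow to the right and rows downward; lengths in m; the calibration is good to about 2 mm. The wrist camera is an equidistant fisheye: a pixel r from the principal point sees the ray r / f radians off the axis. A picture is of the moment at which its call begins: read the wrist's pose just before it. calibration takes no time and is no camera call; for the wrist camera it gives the pose at the moment of the call.
- finish_job(): hands the job in, once; it reports no verdict.
The state is a dict: "t": time; "q": joint angles; "dq": joint speeds; "effort": joint torques, N m; "tool_pos": TCP position; "tool_rot": TCP orientation; "contact_force": force on the tool from outside, world axes, zero at the start; "wrist_torque": the same for the moment, N m; "opening": finger opening in m.
Only numpy, scipy, OpenCV 4.12 (cv2) and the standard library are available. Lean on these libraries where they do the work, as an engineer would, in place of code of your own. Each camera call takes 0.05 s, during which the arm holds its last target. There are 200 camera calls.

## Working session

There is one attempt and no reset: what is moved stays moved. The work goes in short steps, Python scripts to look and compute and a shell command to move; the robot and the scene stay as the last step left them, time stands still between calls to the robot, and variables do not carry over. Pictures are saved under pics/ and viewed, about 8 in all and at most 12, crops included, and the job is handed in when it is done.

```bash
mkdir -p pics
cat > h.py <<'E'
import numpy as np,cv2
from station import get_obs,get_image,calibration
def px2w(name,u,v,z=0.018,c=None):
    c=c or calibration(name);f=192/np.tan(np.radians(c["vfov"])/2)
    R=np.array(c["R"]);t=np.array(c["t"])
    d=R.T@np.array([(u-c["cx"])/f,(v-c["cy"])/f,1]);o=-R.T@t
    return (o+d*(z-o[2])/d[2])
E
python3 - <<'E'
from h import *
for n in("top","scene"):
    im=get_image(n);cv2.imwrite(f"pics/{n}.png",im[:,:,::-1])
    cv2.imwrite(f"pics/{n}_v.png",cv2.resize(im[:,:,::-1],(800,600),interpolation=cv2.INTER_CUBIC))
    print(n,calibration(n))
o=get_obs();print(o["tool_pos"],o["tool_rot"],o["t"])
E
```

```text
top {'vfov': 52.684441692325365, 'cx': 256.4554085870313, 'cy': 193.7751791170029, 'R': array([[ 0.04226835, -0.99909844, -0.00396265],
       [-0.97871518, -0.04060814, -0.20116553],
       [ 0.20082325,  0.01238124, -0.97954925]]), 't': array([-0.16395178,  0.5626114 ,  0.89502006])}
scene {'vfov': 48.03730189093757, 'cx': 248.45827012652668, 'cy': 190.82747032590538, 'R': array([[-0.86387937,  0.5034824 ,  0.01476146],
       [ 0.37562658,  0.66347468, -0.64707498],
       [-0.33558472, -0.55344993, -0.76228346]]), 't': array([ 0.55697127, -0.07799801,  1.01031572])}
[0.20630433 0.58939044 0.23817679] [-5.26477986e-01 -3.09661266e+00  2.81434623e-03] 0.1
```

View pics/top_v.png

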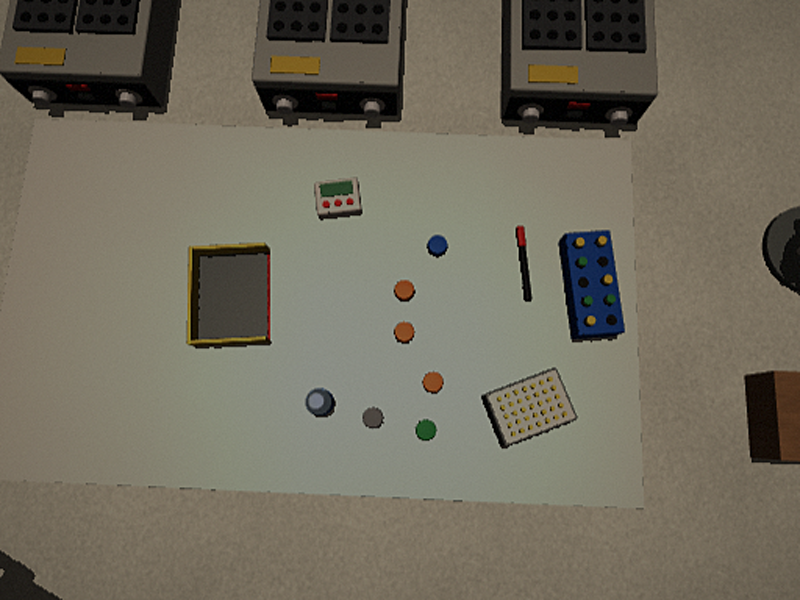

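View pics/scene_v.png

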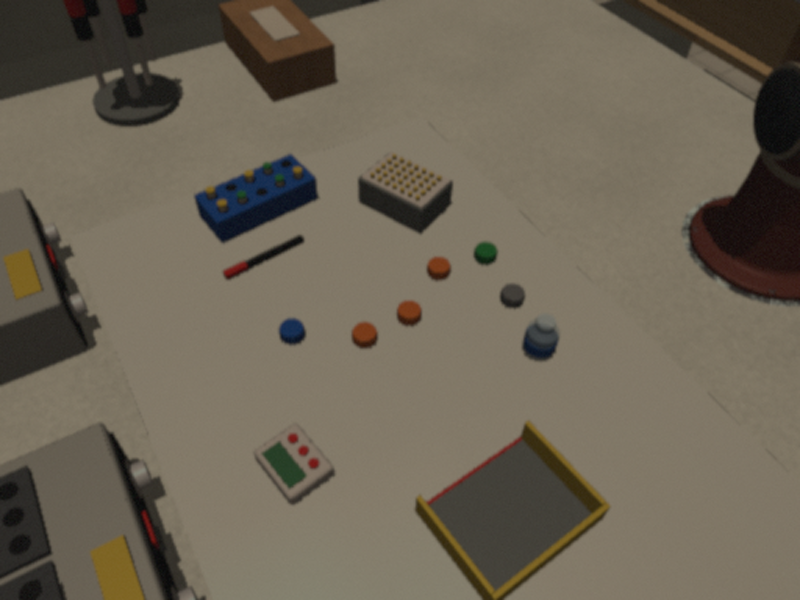

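Top view (800x600 px): the orange caps are at (404,290), (404,332) and (433,382). Lookalikes are blue (437,245), green (426,430) and grey (373,417). The bay is at (230,295) with its open side on the right, at x≈270. The bottle is at (319,403). I'll choose the three orange caps, refine the positions and check them in one crop.

Run:
```python
from h import *
im=cv2.imread("pics/top.png");hsv=cv2.cvtColor(im,cv2.COLOR_BGR2HSV)
for nm,lo,hi in(("orange",(5,120,90),(16,255,255)),("blue",(100,120,60),(125,255,255)),("green",(50,100,50),(80,255,255))):
    n,l,s,c=cv2.connectedComponentsWithStats(cv2.inRange(hsv,lo,hi))
    for i in range(1,n):
        if 40<s[i,4]<400: print(nm,c[i].round(1),s[i,4],px2w("top",*c[i],0.014).round(4))
k=0.64
for nm,u,v,z in(("grey",373,417,.014),("bottleTop",319,401,.055),("bayTR",270,244,.035),("bayBR",269,342,.035),("bayTL",190,247,.035),("bayBL",190,347,.035),("redT",270,252,0),("redB",270,337,0),("timerBR",361,214,.0),("timerBL",318,218,0),("tipTL",484,400,.05),("penbot",528,300,0),("pentop",520,227,0)):
    print(nm,px2w("top",u*k,v*k,z).round(3))
cv2.imwrite("pics/crop.png",cv2.resize(im[140:290,110:330],(792,540),interpolation=cv2.INTER_CUBIC))
from scipy.spatial.transform import Rotation as R
print(R.from_rotvec(get_obs()["tool_rot"]).as_matrix().round(3))
```

```text
orange [258.4 184.7] 108 [ 0.6018 -0.1436  0.014 ]
orange [258.4 211.5] 113 [ 0.5319 -0.1466  0.014 ]
orange [276.6 243.7] 121 [ 0.4525 -0.1955  0.014 ]
blue [279.7 155.8] 100 [ 0.6817 -0.1962  0.014 ]
green [214.4 120.5] 112 [ 0.7728 -0.0191  0.014 ]
green [272.3 274.7] 117 [ 0.3762 -0.1874  0.014 ]
grey [ 0.392 -0.104  0.014]
bottleTop [ 0.411 -0.022  0.055]
bayTR [0.663 0.079 0.035]
bayBR [0.501 0.066 0.035]
bayTL [0.652 0.209 0.035]
bayBL [0.488 0.191 0.035]
redT [0.659 0.086 0.   ]
redB [0.514 0.073 0.   ]
timerBR [ 0.733 -0.065  0.   ]
timerBL [0.723 0.009 0.   ]
tipTL [ 0.424 -0.274  0.05 ]
penbot [ 0.594 -0.351  0.   ]
pentop [ 0.721 -0.338  0.   ]
[[-0.944  0.33  -0.001]
 [ 0.33   0.944 -0.002]
 [ 0.    -0.002 -1.   ]]
```

View pics/crop.png

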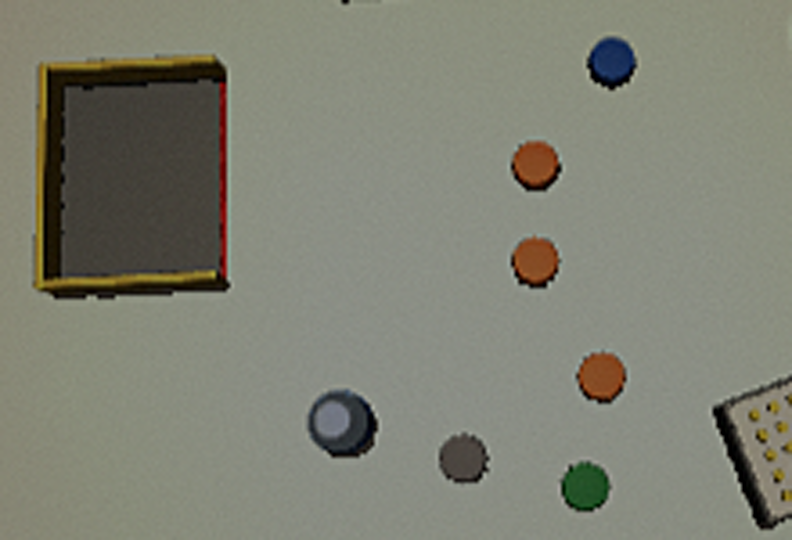

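Confirmed: orange caps at (0.602,-0.144), (0.532,-0.147) and (0.452,-0.196). The bay is centred near (0.578,0.136) and opens toward -y. I'll push each cap nested in a ~20 mm gap between the fingertips, with tool x as the push direction.

```bash
cat >> h.py <<'E'
from scipy.spatial.transform import Rotation as Ro
def to(x,y,z,push):  # push: world heading (deg) of tool x, tool pointing down
    o=get_obs();M=Ro.from_rotvec(o["tool_rot"]);p=np.array(o["tool_pos"])
    a=np.radians(push);c,s=np.cos(a),np.sin(a)
    G=Ro.from_matrix(np.array([[c,s,0],[s,-c,0],[0,0,-1]]))
    print(np.r_[M.inv().apply(np.array([x,y,z])-p)*100,(M.inv()*G).as_rotvec()].round(3),"pos",p.round(4),"t",o["t"])
E
python3 -m jog '[[-62.9,-59.9,0,0,0,1.27,195],[-62.9,-59.9,0,0,0,1.27,195],[-62.9,-59.9,0,0,0,1.27,195],[-62.9,-59.9,0,0,0,1.27,195],[-62.9,-59.9,0,0,0,1.27,195],[-62.9,-59.9,0,0,0,1.27,195],[-62.9,-59.9,0,0,0,1.27,195],[-62.9,-59.9,0,0,0,1.27,195]]' 40
python3 -c "
from h import *
to(.602,-.184,.10,87.5)"
```

```text
t: 0.77
tool_pos: [0.3584, 0.2912, 0.2388]
tool_rot: [1.954, 2.46, -0.003]
contact_force: [1.8, -0.1, -0.2]
opening: 0.0204
[-5.1779e+01  1.2987e+01  1.3941e+01 -1.0000e-03  1.0000e-03  2.7200e-01] pos [0.3584 0.2912 0.2388] t 0.7667
```

```bash
python3 -m jog '[[-51.8,13,10,0,0,0.272,195],[-51.8,13,10,0,0,0.272,195],[-51.8,13,10,0,0,0.272,195],[-51.8,13,10,0,0,0.272,195],[-51.8,13,10,0,0,0.272,195],[-51.8,13,10,0,0,0.272,195],[-51.8,13,10,0,0,0.272,195],[-51.8,13,10,0,0,0.272,195]]'
python3 -c "
from h import *
to(.602,-.184,.10,87.5)"
```

```text
t: 1.43
tool_pos: [0.5076, -0.0008, 0.1775]
tool_rot: [2.27, 2.172, -0.003]
contact_force: [0.7, 0.1, 0.4]
opening: 0.02
[-1.7878e+01  1.0243e+01  7.7690e+00 -1.0000e-03  1.0000e-03 -0.0000e+00] pos [ 0.5076 -0.0008  0.1775] t 1.4333
```

```bash
python3 -m jog '[[-17.9,10.2,6,0,0,0,195],[-17.9,10.2,6,0,0,0,195],[-17.9,10.2,6,0,0,0,195],[-17.9,10.2,6,0,0,0,195],[-17.9,10.2,6,0,0,0,195],[-17.9,10.2,6,0,0,0,195],[-17.9,10.2,7,0,0,0,195],[-17.9,10.2,7,0,0,0,195]]'
python3 - <<'E'
from h import *
to(.602,-.184,.013,87.5)
c=calibration("wrist");print({k:np.round(v,3) for k,v in c.items()})
cv2.imwrite("pics/w1.png",cv2.resize(get_image("wrist")[:,:,::-1],(800,600)))
E
```

```text
t: 2.1
tool_pos: [0.6, -0.1834, 0.1048]
tool_rot: [-2.268, -2.168, 0.005]
contact_force: [-0.8, 1.4, -0.7]
opening: 0.0202
[-5.900e-02  2.520e-01  9.184e+00 -5.000e-03 -1.000e-03 -1.000e-03] pos [ 0.6    -0.1834  0.1048] t 2.1
{'vfov': np.float64(65.706), 'cx': np.float64(256.695), 'cy': np.float64(193.043), 'R': array([[ 0.999, -0.045, -0.005],
       [-0.042, -0.957,  0.287],
       [-0.018, -0.286, -0.958]]), 't': array([-0.606, -0.15 ,  0.208])}
```

View pics/w1.png

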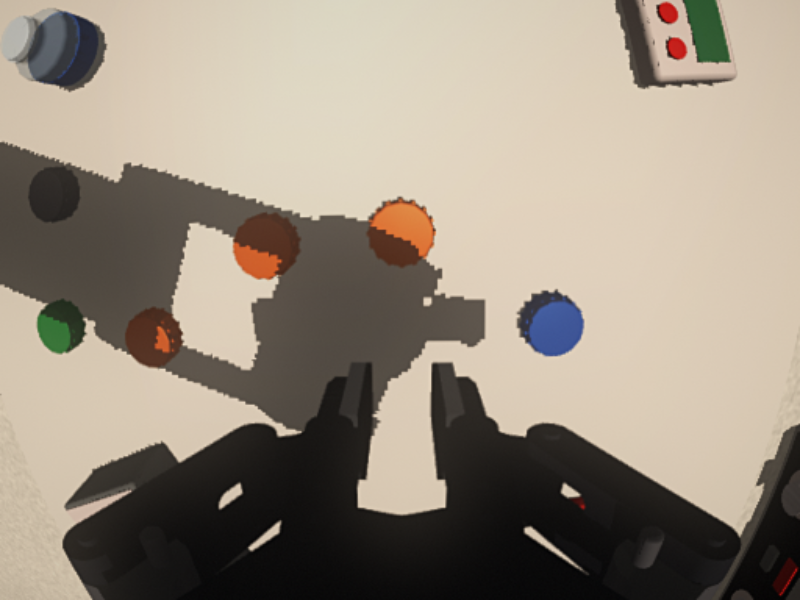

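Wrist view: the target orange cap at (402,232) is centred on the finger gap (~400), and blue is well to the right (552,325). I'll descend and push.

```bash
python3 -m jog '[[0,0.2,3,0,0,0,195],[0,0.2,6,0,0,0,195],[0,0.2,8.5,0,0,0,195],[0,0.2,9.2,0,0,0,195],[0,0.2,9.2,0,0,0,195],[0.7,0.2,9.2,0,0,0,195],[1.4,0.2,9.2,0,0,0,195],[2.2,0.2,9.2,0,0,0,195]]'
python3 -c "
from h import *
to(.613,.1265,.013,87.5)"
```

```text
t: 2.82
tool_pos: [0.6044, -0.1605, 0.0165]
tool_rot: [2.269, 2.172, -0.001]
contact_force: [-0.5, -0.3, -0.1]
opening: 0.0203
[ 2.8708e+01 -3.8400e-01  3.2200e-01 -0.0000e+00  1.0000e-03  0.0000e+00] pos [ 0.6044 -0.1605  0.0165] t 2.8167
```

```bash
python3 -m jog '[[1.2,0,0.2,0,0,0,195],[2.5,0,0.2,0,0,0,195],[3.8,0,0.2,0,0,0,195],[5.2,0,0.2,0,0,0,195],[6.6,0,0.2,0,0,0,195],[8,0,0.2,0,0,0,195],[9.4,0,0.2,0,0,0,195],[10.8,0,0.2,0,0,0,195]]'
python3 - <<'E'
from h import *
to(.613,.1265,.013,87.5)
cv2.imwrite("pics/w2.png",cv2.resize(get_image("wrist")[:,:,::-1],(800,600)))
E
```

```text
t: 3.48
tool_pos: [0.609, -0.051, 0.0143]
tool_rot: [2.269, 2.173, -0.001]
contact_force: [-0.3, -0.4, 0.9]
opening: 0.02
[ 1.7748e+01 -3.6400e-01  1.1600e-01 -0.0000e+00  1.0000e-03  0.0000e+00] pos [ 0.609  -0.051   0.0143] t 3.4833
```

View pics/w2.png

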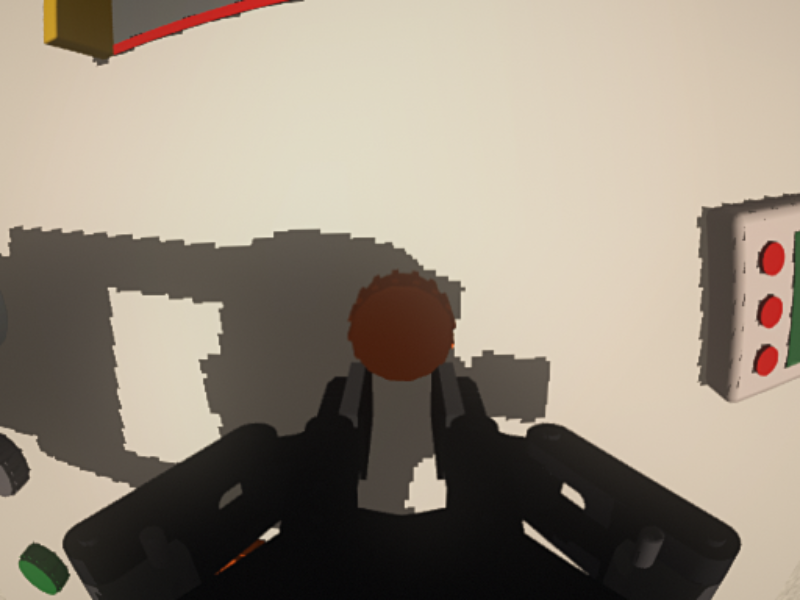

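The cap is nested squarely between the fingertips at (402,325), so I'll carry on into the bay.

```bash
python3 -m jog '[[1.5,0,0.1,0,0,0,195],[3,0,0.1,0,0,0,195],[4.5,0,0.1,0,0,0,195],[6,0,0.1,0,0,0,195],[7.5,0,0.1,0,0,0,195],[9,0,0.1,0,0,0,195],[10.4,0,0.1,0,0,0,195],[11.7,0,0.1,0,0,0,195]]'; python3 -m jog '[[1.2,0,0,0,0,0,195],[2.4,0,0,0,0,0,195],[3.5,0,0,0,0,0,195],[4.5,0,0,0,0,0,195],[5.2,0,0,0,0,0,195],[5.6,0,0,0,0,0,195],[5.8,0,0,0,0,0,195],[5.8,0,0,0,0,0,195]]'
python3 - <<'E'
from h import *
to(.527,-.184,.10,86.5)
cv2.imwrite("pics/w3.png",cv2.resize(get_image("wrist")[:,:,::-1],(800,600)))
E
```

```text
t: 4.2
tool_pos: [0.6138, 0.0697, 0.0133]
tool_rot: [-2.266, -2.174, -0.0]
contact_force: [0.3, -0.6, 0.5]
opening: 0.0202
t: 4.87
tool_pos: [0.6162, 0.1278, 0.0133]
tool_rot: [-2.266, -2.174, 0.0]
contact_force: [0.1, 0.4, 1.2]
opening: 0.0203
[-3.1516e+01 -7.6340e+00 -8.6910e+00 -1.0000e-03 -1.0000e-03  2.0000e-02] pos [0.6162 0.1278 0.0133] t 4.8667
```

View pics/w3.png

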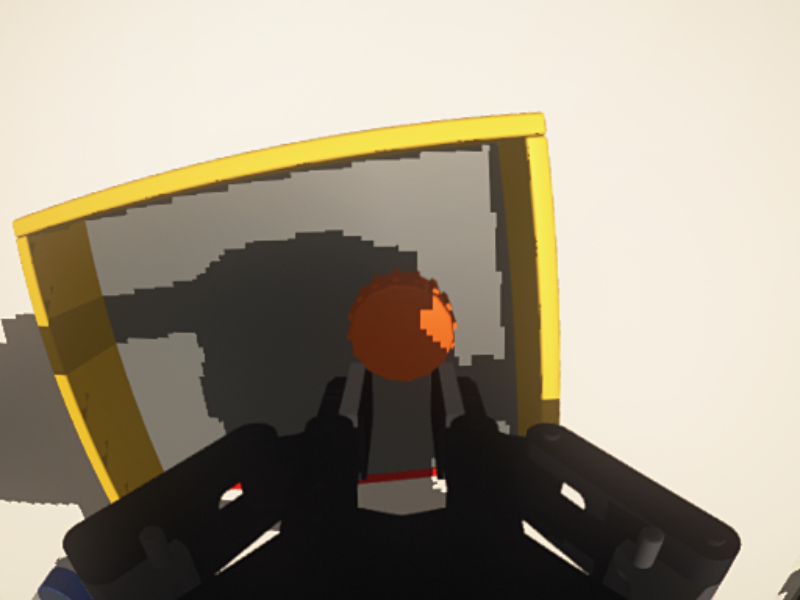

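Cap A is inside the bay, well past the red line (at row 475) and clear of the walls. I'll back off, lift and go to cap B.

```bash
python3 -m jog '[[-1.5,0,0,0,0,0,195],[-3,0,-2,0,0,0,195],[-4,0,-5,0,0,0,195],[-6,-1,-8.5,0,0,0,195],[-10,-2.5,-8.5,0,0,0.02,195],[-14,-4,-8.5,0,0,0.02,195],[-18,-5,-8.5,0,0,0.02,195],[-22,-6,-8.5,0,0,0.02,195]]'; python3 -c "
from h import *
to(.529,-.188,.09,86.5)"
```

```text
t: 5.58
tool_pos: [0.5462, -0.0914, 0.0986]
tool_rot: [2.289, 2.152, -0.0]
contact_force: [1.0, -0.9, -0.4]
opening: 0.0199
[-9.748e+00 -1.121e+00  8.640e-01 -0.000e+00  0.000e+00 -1.000e-03] pos [ 0.5462 -0.0914  0.0986] t 5.5833
```

```bash
python3 -m jog '[[-4,-0.5,0,0,0,0,195],[-8,-1.1,0,0,0,0,195],[-9.7,-1.1,0.5,0,0,0,195],[-9.7,-1.1,3.5,0,0,0,195],[-9.7,-1.1,6.5,0,0,0,195],[-9.7,-1.1,8.5,0,0,0,195],[-9.7,-1.1,8.5,0,0,0,195],[-9.7,-1.1,8.5,0,0,0,195]]'
python3 - <<'E'
from h import *
to(.546,.1265,.013,86.5)
cv2.imwrite("pics/w4.png",cv2.resize(get_image("wrist")[:,:,::-1],(800,600)))
E
```

```text
t: 6.25
tool_pos: [0.528, -0.1882, 0.0129]
tool_rot: [-2.289, -2.149, 0.002]
contact_force: [-1.0, 0.2, 0.7]
opening: 0.0204
[ 3.1524e+01 -1.8800e-01  9.0000e-03 -2.0000e-03 -1.0000e-03 -2.0000e-03] pos [ 0.528  -0.1882  0.0129] t 6.25
```

View pics/w4.png

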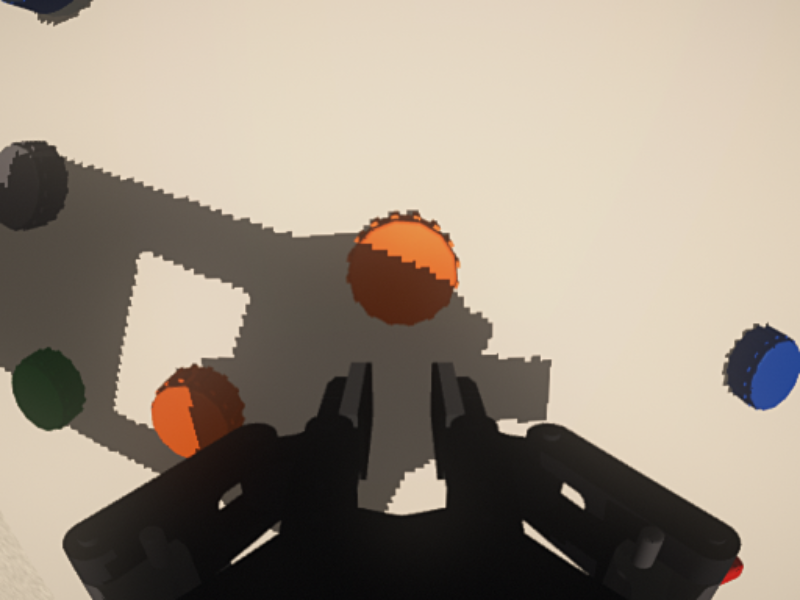

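Cap B at (403,267) is centred. Cap C, on the left, lies below the linkage and is untouched. Pushing.

```bash
python3 -m jog '[[0.7,0,0,0,0,0,195],[1.4,0,0,0,0,0,195],[2.2,0,0,0,0,0,195],[3.2,0,0,0,0,0,195],[4.4,0,0,0,0,0,195],[5.8,0,0,0,0,0,195],[7.2,0,0,0,0,0,195],[8.6,0,0,0,0,0,195]]'; python3 -m jog '[[1.4,0,0,0,0,0,195],[2.9,0,0,0,0,0,195],[4.4,0,0,0,0,0,195],[5.9,0,0,0,0,0,195],[7.4,0,0,0,0,0,195],[8.9,0,0,0,0,0,195],[10.4,0,0,0,0,0,195],[11.8,0,0,0,0,0,195]]'
python3 - <<'E'
from h import *
to(.546,.1265,.013,86.5)
cv2.imwrite("pics/w5.png",cv2.resize(get_image("wrist")[:,:,::-1],(800,600)))
E
```

```text
t: 6.97
tool_pos: [0.5343, -0.1007, 0.014]
tool_rot: [-2.289, -2.151, 0.001]
contact_force: [-0.1, 0.1, -0.3]
opening: 0.0204
t: 7.63
tool_pos: [0.5413, 0.0191, 0.0139]
tool_rot: [-2.288, -2.152, 0.001]
contact_force: [0.1, -0.1, -0.1]
opening: 0.0198
[ 1.0751e+01 -1.8500e-01  9.2000e-02 -1.0000e-03 -0.0000e+00 -0.0000e+00] pos [0.5413 0.0191 0.0139] t 7.6333
```

View pics/w5.png

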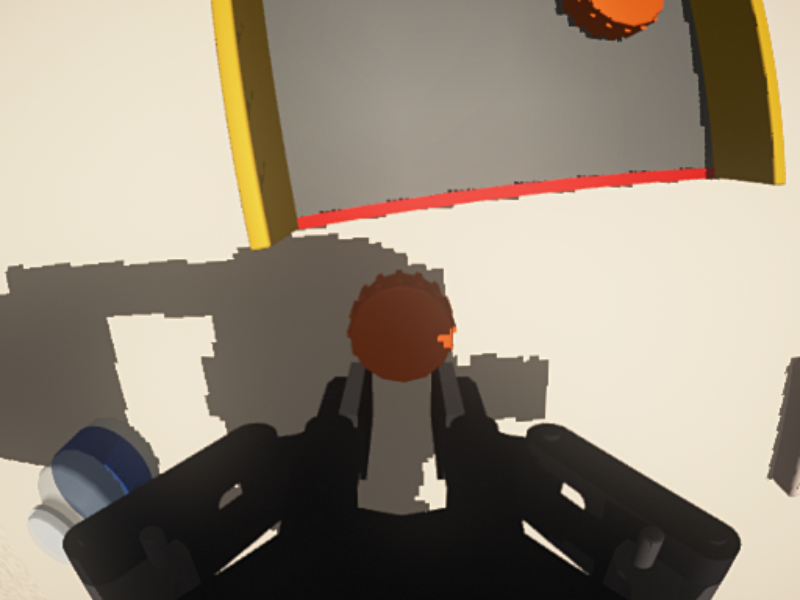

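Cap B is nested, lined up with the left part of the opening (left wall end at (260,245)). I'll ease 4 mm right for finger clearance and push in.

```bash
python3 -m jog '[[1.2,0.1,0.1,0,0,0,195],[2.5,0.3,0.1,0,0,0,195],[3.8,0.4,0.1,0,0,0,195],[5.1,0.4,0.1,0,0,0,195],[6.4,0.4,0.1,0,0,0,195],[7.7,0.4,0.1,0,0,0,195],[8.8,0.4,0.1,0,0,0,195],[9.8,0.4,0.1,0,0,0,195]]'; python3 -m jog '[[0.5,0,0,0,0,0,195],[0.9,0,0,0,0,0,195],[0.9,0,0,0,0,0,195],[-1,0,0,0,0,0,195],[-3,0,-2,0,0,0,195],[-4,0,-5,0,0,0,195],[-8,0,-8.5,0,0,0,195],[-12,-1,-8.5,0,0,0,195]]'
python3 - <<'E'
from h import *
to(.436,-.234,.095,67.3)
to(.438,-.230,.095,67.3)
E
```

```text
t: 8.35
tool_pos: [0.5511, 0.1198, 0.013]
tool_rot: [-2.285, -2.153, -0.001]
contact_force: [-0.4, 0.6, -0.3]
opening: 0.0202
t: 9.02
tool_pos: [0.5402, 0.008, 0.1023]
tool_rot: [2.28, 2.153, 0.011]
contact_force: [1.6, -1.5, 1.1]
opening: 0.02
[-2.4753e+01 -9.0220e+00  6.1800e-01  9.0000e-03 -3.0000e-03  3.3900e-01] pos [0.5402 0.008  0.1023] t 9.0167
[-2.4342e+01 -8.8450e+00  6.2000e-01  9.0000e-03 -3.0000e-03  3.3900e-01] pos [0.5402 0.008  0.1023] t 9.0167
```

```bash
python3 -m jog '[[-24.4,-8.9,0.5,0,0,0.339,195],[-24.4,-8.9,0.5,0,0,0.339,195],[-24.4,-8.9,0.5,0,0,0.339,195],[-24.4,-8.9,0.5,0,0,0.339,195],[-24.4,-8.9,0.5,0,0,0.339,195],[-24.4,-8.9,0.5,0,0,0.339,195],[-24.4,-8.9,0.5,0,0,0.339,195],[-24.4,-8.9,0.5,0,0,0.339,195]]'
python3 - <<'E'
from h import *
to(.438,-.230,.013,67.3)
cv2.imwrite("pics/w6.png",cv2.resize(get_image("wrist")[:,:,::-1],(800,600)))
E
```

```text
t: 9.68
tool_pos: [0.4363, -0.2332, 0.0965]
tool_rot: [2.616, 1.731, 0.012]
contact_force: [-0.3, 0.7, 0.2]
opening: 0.0202
[ 3.290e-01 -3.700e-02  8.349e+00  9.000e-03 -4.000e-03 -6.000e-03] pos [ 0.4363 -0.2332  0.0965] t 9.6833
```

View pics/w6.png

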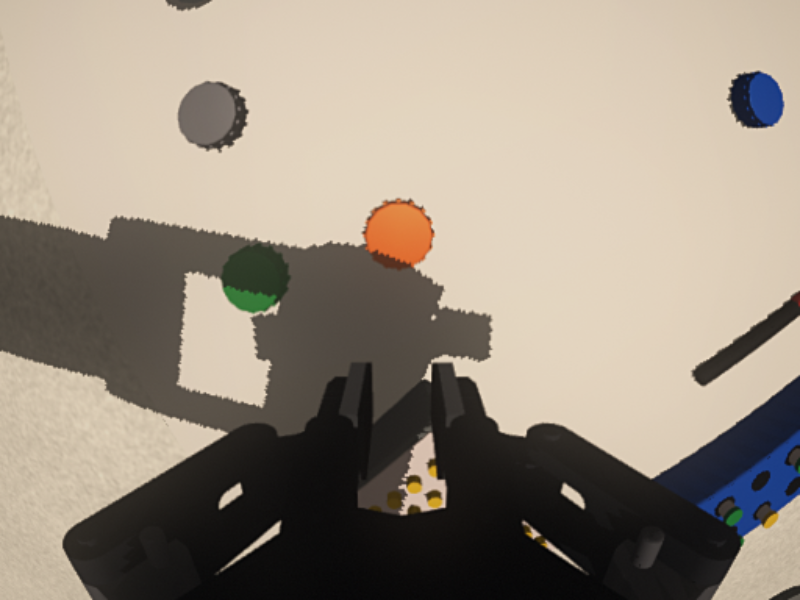

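Cap C at (399,233) is centred, but the tip box is close behind, with a corner near (430,382). I'll check that clearance before descending.

Run:
```python
from h import *
c=calibration("wrist");f=192/np.tan(np.radians(c["vfov"])/2);R=np.array(c["R"]);o=-R.T@np.array(c["t"])
T=get_obs();M=Ro.from_rotvec(T["tool_rot"])
def w(u,v,z):
    a=np.array([u*.64-c["cx"],v*.64-c["cy"]]);r=np.hypot(*a);th=r/f
    d=R.T@np.r_[a/r*np.sin(th),np.cos(th)];return o+d*(z-o[2])/d[2]
for n,u,v,z in(("C",399,233,.018),("boxbot",430,382,0),("boxtop",430,440,.055),("boxtop2",432,430,.055),("green",256,278,.018)):
    p=w(u,v,z);print(n,p.round(4),"tool cm",(M.inv().apply(p-T["tool_pos"])*100).round(2))
```

```text
C [ 0.4522 -0.1926  0.018 ] tool cm [ 4.14 -0.17  7.84]
boxbot [ 0.4349 -0.2773  0.    ] tool cm [-4.34  1.52  9.62]
boxtop [ 0.4309 -0.2779  0.055 ] tool cm [-4.52  1.22  4.12]
boxtop2 [ 0.4337 -0.2732  0.055 ] tool cm [-3.99  1.3   4.12]
green [ 0.38   -0.1848  0.018 ] tool cm [ 2.06 -7.12  7.78]
```

```bash
python3 -m jog '[[0.9,-0.1,0,0,0,0,195],[0.9,-0.1,3,0,0,0,195],[0.9,-0.1,6,0,0,0,195],[0.9,-0.1,8.3,0,0,0,195],[0.9,-0.1,8.3,0,0,0,195],[0.9,-0.1,8.3,0,0,0,195],[1.5,-0.1,8.3,0,0,0,195],[2.2,-0.1,8.3,0,0,0,195]]'
python3 - <<'E'
from h import *
to(.572,.088,.013,67.3)
E
```

```text
t: 10.4
tool_pos: [0.4464, -0.2103, 0.0148]
tool_rot: [2.613, 1.733, 0.014]
contact_force: [-0.4, -0.2, 0.2]
opening: 0.02
[ 3.2366e+01 -3.7000e-02  3.2500e-01  1.0000e-02 -4.0000e-03 -3.0000e-03] pos [ 0.4464 -0.2103  0.0148] t 10.4
```

```bash
python3 -m jog '[[0.8,0,0.2,0.01,0,0,195],[1.7,0,0.2,0.01,0,0,195],[2.8,0,0.2,0.01,0,0,195],[4,0,0.2,0.01,0,0,195],[5.3,0,0.2,0.01,0,0,195],[6.6,0,0.2,0.01,0,0,195],[8,0,0.2,0.01,0,0,195],[9.4,0,0.2,0.01,0,0,195]]'; python3 -m jog '[[1.4,0,0,0,0,0,195],[2.8,0,0,0,0,0,195],[4.2,0,0,0,0,0,195],[5.6,0,0,0,0,0,195],[7,0,0,0,0,0,195],[8.4,0,0,0,0,0,195],[9.8,0,0,0,0,0,195],[11.2,0,0,0,0,0,195]]'
python3 - <<'E'
from h import *
to(.572,.088,.013,67.3)
cv2.imwrite("pics/w7.png",cv2.resize(get_image("wrist")[:,:,::-1],(800,600)))
E
```

```text
t: 11.07
tool_pos: [0.4834, -0.1222, 0.0133]
tool_rot: [-2.616, -1.736, -0.006]
contact_force: [-0.4, 0.5, -0.6]
opening: 0.0197
t: 11.73
tool_pos: [0.527, -0.0173, 0.0137]
tool_rot: [-2.615, -1.736, -0.006]
contact_force: [0.6, -0.1, -0.4]
opening: 0.0202
[ 1.145e+01  6.400e-02  1.250e-01 -0.000e+00 -5.000e-03 -2.000e-03] pos [ 0.527  -0.0173  0.0137] t 11.7333
```

View pics/w7.png

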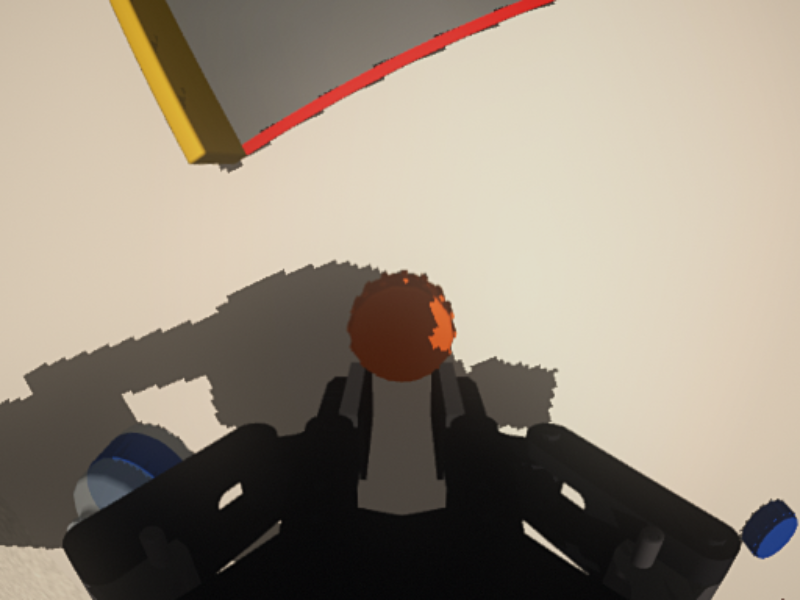

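Cap C is nested and heading for the opening. The bottle at (130,470) is ~115 mm aside and no contact force shows.

```bash
python3 -m jog '[[1.4,0,0.1,0,0,0,195],[2.8,0,0.1,0,0,0,195],[4.2,0,0.1,0,0,0,195],[5.6,0,0.1,0,0,0,195],[7,0,0.1,0,0,0,195],[8.3,0,0.1,0,0,0,195],[9.4,0,0.1,0,0,0,195],[10.3,0,0.1,0,0,0,195]]'; python3 -m jog '[[0.6,0,0,0,0,0,195],[1,0,0,0,0,0,195],[1.3,0,0,0,0,0,195],[1.3,0,0,0,0,0,195],[-1,0,0,0,0,0,195],[-3,0,-1,0,0,0,195],[-4,0,-5,0,0,0,195],[-5,0,-9,0,0,0,195]]'; python3 -m jog '[[-4,0,-3,0,0,0,195],[-8,0,-8,0,0,0,195],[-12,0,-12,0,0,0,195],[-16,0,-14,0,0,0,195],[-19,0,-14,0,0,0,195],[-20,0,-14,0,0,0,195],[-20,0,-14,0,0,0,195],[-20,0,-14,0,0,0,195]]'
python3 - <<'E'
from h import *
im=get_image("top")[:,:,::-1];cv2.imwrite("pics/top2.png",im)
hsv=cv2.cvtColor(im,cv2.COLOR_BGR2HSV)
for nm,lo,hi in(("orange",(5,120,70),(16,255,255)),("blue",(100,120,60),(125,255,255))):
    n,l,s,c=cv2.connectedComponentsWithStats(cv2.inRange(hsv,lo,hi))
    for i in range(1,n):
        if 40<s[i,4]<400: print(nm,c[i].round(1),s[i,4],px2w("top",*c[i],0.014).round(4))
cv2.imwrite("pics/top2_v.png",cv2.resize(im,(800,600),interpolation=cv2.INTER_CUBIC))
E
```

```text
t: 12.45
tool_pos: [0.5681, 0.0806, 0.0136]
tool_rot: [-2.613, -1.738, -0.008]
contact_force: [-0.7, 0.1, -1.3]
opening: 0.0204
t: 13.12
tool_pos: [0.5455, 0.0329, 0.1013]
tool_rot: [-2.611, -1.734, 0.001]
contact_force: [1.6, -0.0, 0.9]
opening: 0.0203
t: 13.78
tool_pos: [0.468, -0.1544, 0.2417]
tool_rot: [-2.617, -1.728, -0.002]
contact_force: [-0.3, -0.5, 0.0]
opening: 0.0199
orange [145.  174.1] 121 [0.6178 0.1517 0.014 ]
orange [158.  187.8] 127 [0.5829 0.1146 0.014 ]
orange [141.7 198.4] 124 [0.5534 0.1538 0.014 ]
orange [296.3 223.3] 189 [ 0.5059 -0.2436  0.014 ]
orange [206.1 294.2] 76 [ 0.3227 -0.0275  0.014 ]
orange [156.6 375.4] 45 [0.1337 0.0757 0.014 ]
blue [279.6 156.1] 105 [ 0.681  -0.1959  0.014 ]
```

View pics/top2_v.png

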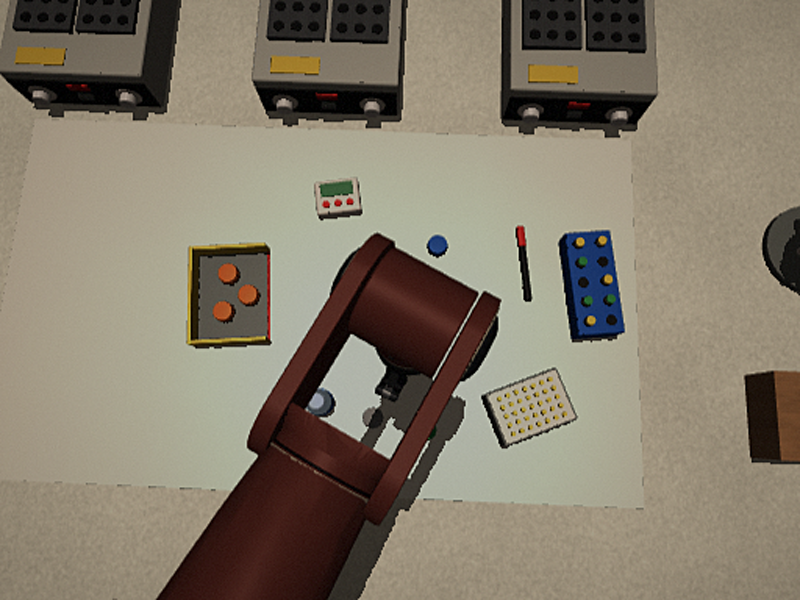

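All three orange caps (228,273), (249,295) and (223,311) are inside the bay past the red line. Blue, bottle, pen, rack, tip box and timer sit at their starting pixels, and the arm is clear.

```bash
python3 -c "
from station import *
print(get_obs()['dq']); finish_job()"
```

```text
[ 0.04281556  0.01619111  0.01536402  0.00230331  0.00031053 -0.00175599]
the job is handed in; nothing more can be done
```

I swept the three orange caps into the bay one at a time, each nested in a 20 mm gap between the fingertips. I then backed off, raised the arm clear and handed the job in at about 14 s of robot time. No verdict was reported.

**Caps:** the last top view put them at about (0.618, 0.152), (0.553, 0.154) and (0.583, 0.115) m. All three are inside the walls. The cap nearest the opening is about 36 mm past it at its centre, measured from my own estimate of the bay's position.

**Other items:** the blue cap measured within 1 mm of where it started. The bottle, pen, rack, tip box and timer look unmoved in the picture, though I did not measure those. Contact forces stayed around 2 N or less at the end of every move.

No check failed or disagreed. The joints were still settling very slightly (up to 0.04 rad/s) at hand-in, with the arm clear of everything.

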